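# Let the massage ball into its dish and present it to the cup side

### The job

Pull the slide knob of the wooden ball rest all the way up so that the stone massage ball rolls down into the dish, then push the knob fully home again. Then draw the dish out from under the trough by its overhead bar, lift it well clear of the shelf (about 10 cm) and turn it a quarter turn, so that its pouring lip points sideways of the trough, to the side where the stainless steel cup stands; keep the dish level and the ball in its middle all the while, and leave the other things alone. Finish still holding the dish up there in front of the ball rest, level and turned: do not put it down.

Things in the scene. Friction and masses are not known exactly. Their poses are not given: they have to be found in the camera images.
- dispenser: Ball rest, fixed: wooden trough 48 mm wide over a foot, with a steel gate blade between two posts 82 mm high. Origin on the shelf right under the gate, z up. In its frame the trough runs from x = -80 mm (open low tip) to +62 mm (closed end), falling 12 degrees to -x, which points roughly at the robot. Side walls stand 15 mm over its floor, behind the gate they reach 86 mm above the shelf
- trough_tip (a point): Middle of the upper floor edge of the trough at its open tip, 36 mm above the shelf (floor 4 mm thick, channel 36 mm wide). At the start the tip reaches about 8 mm over the dish's rim, some 4 mm above it: draw the dish 30 mm or more along the ball rest's -x before lifting it
- gate (a joint): Slide of the gate, m: 0 home (down, trough shut), 0.045 fully up (trough open). Moves straight up; a spring link beside it makes detents at both ends, so it snaps to and stays at either end past mid-travel; about 5 N moves it. The ball passes only when it is up more than 32 mm
- gate_knob (a point): Centre of the gate's round wooden knob: upright cylinder 26 mm in diameter and 24 mm high, free all round, 116 mm above the shelf when home. The posts below it end 34 mm under its centre, 25 mm to either side in the ball rest's y. On the ball rest's +y side, 31 mm out, a thin spring link and its block (up to 106 mm high, 42 mm behind the knob) stand lower than the knob. Rises with the gate
- dish: Cream dish, loose, about 220 g, 116 mm across, rim 28 mm high, inside a shallow cone (14 degrees). A beak-like pouring lip points along its own -x; a wooden bar bridges it overhead along its y. Origin: middle of its underside, z up. Starts before the trough tip, 130 mm from the gate along the ball rest's -x, lip pointing away from the ball rest (axes parallel within 5 degrees)
- dish_handle (a point): Middle of the dish's overhead bar, above the dish's centre, 85 mm over its underside. Bar 14 mm wide (dish x), 16 mm high, 120 mm long (dish y), on a post at each end; pinch it from above across its 14 mm. 40 mm are free between the bar's underside and the top of the ball
- dish_middle (a point): Point on the dish's axis 21.5 mm above its underside: where the ball's centre lies when the ball is in the middle of the dish
- dish_lip (a point): End of the pouring lip, 76 mm from the dish's centre along the dish's -x, at rim height
- ball_center (a point): Centre of the dark polished stone ball, 30 mm in diameter, about 38 g. It starts in the trough just behind the gate and, when the gate is up, rolls out by itself and comes to rest in the middle of the dish within about 2 s
- cup: Empty stainless steel cup, 72 mm across, 85 mm high, loose; origin at its underside's centre. Stands about 26 to 29 cm to one side (left or right, along the ball rest's y) of the dish: it only tells to which side the lip is to point. Leave it alone
- holder: Cream ceramic toothbrush holder, 76 mm across, 95 mm high with two brushes reaching 180 mm, on the other side of the dish; origin at its underside's centre. Leave it alone
- comb: Red plastic comb, 150 x 32 x 5 mm, lying flat; origin at its underside's centre. Leave it alone
- perfume: Small closed glass perfume bottle, 44 x 26 mm, 80 mm high; origin at its underside's centre. Leave it alone
- face_brush: Grey hard silicone face brush, round head 74 mm across and 28 mm high with a handle to its own +x reaching 95 mm from its origin (head's underside centre). Leave it alone
- cream_jar: Small white cream jar, 60 mm across, 45 mm high; origin at its underside's centre. Leave it alone

How it is judged:
By the outcome, as a careful person would: the job done as asked, in the order asked, and still so for the second after the job is handed in, while the arm keeps its last pose, push and grip.
It also fails if it takes over 61 s, if anything falls off the work surface, if the arm or the gripper's body presses on something with over 40 N, if the wrist force passes 120 N, or if a joint passes its speed limit or range.

### The arm

A 6-joint arm with a two-finger parallel gripper is mounted at the origin on the work surface. World frame = base frame: x ahead of the robot, y to its left, z up, the work surface at z = 0. Lengths are in mm, angles in degrees, forces in N, time in s.
With the tool pointing down it reaches from about 350 to 850 mm from the base axis. Payload 8.1 kg.
Tool frame: the origin (TCP) lies midway between the tips of the shut fingers; the grasp point (between the pads) lies 19 mm behind it; z points along the fingers, x is the direction in which the jaws open and shut, and the axes are right-handed (so a half turn about z gives the same grasp; the last joint's range is limited). The gripper opens to 85 mm and grips with 20 to 120 N. Pads are 22 mm wide; open, the fingers measure 114 mm over their backs; the gripper's body (76 mm by 85 mm) begins 54 mm behind the grasp point. The pads swing forward as they close: fully open they stand 13 mm farther back than shut.
Start: joints at [59.164, 7.471, 85.268, -0, 87.261, -4.893], TCP at [262.471, 539.55, 231.292] pointing down, gripper open.
Joint ranges: [-169.43, 169.43], [-51.17, 129.36], [1.28, 143.12], [-76.62, 256.62], [0, 156.53], [-152.29, 152.29]. Speed limits (degrees/s): [136.94, 136.94, 159.86, 180, 180, 180].

### API

Orientations are given as [roll, pitch, yaw] about the fixed x, y, z axes, in that order (R = Rz(yaw) Ry(pitch) Rx(roll)).
In Python, from bench import monitor, cams, r gives the robot as it stands.
- The arm moves only by the tool jog_arm, never from a script. Its arguments are lists of equal length, an entry for each row: "offset": the shift along the tool's x, y, z in mm, a list of three; "delta_rot": the turn, a rotation vector about the tool's x, y, z in degrees, a list of three; "jaw": the opening in per cent of the stroke, from 0 (shut) to 100 (fully open). In form: {"offset": [[x, y, z], ...], "delta_rot": [[rx, ry, rz], ...], "jaw": [jaw, ...]}. A call has 1 to 20 rows; each row shifts and turns the pose as measured when the row begins, along the tool's axes as they then stand; what a row does not reach is not made up. A row lasts 1/10 s, in which the tool goes at most 50 mm and 8.59 degrees, less where a joint would pass 70% of its speed; a pose out of reach is approached as far as the arm can. A call is refused whole if a number of a shift passes 50 or a number of a turn 8.59, either way. A call with a gripper value outside its range is refused whole. The fingers move at their own pace and stop on an object; "newtons" is the grip in N (left out, the last holds). Time passes only in rows, so rows that do not move let the fingers close. It gives the time, the measured TCP pose, the force and the opening at its end, in the units of the state.
- monitor.sense(): the state, without advancing time (a new reading comes with each control period).
- cams.snapshot(name): name is "scene" or "top" or "wrist"; returns (picture, depth): 400x640x3 uint8, red, green, blue; 400x640 float32, mm along the optical axis (not along the pixel's ray), 0 where there is no reading.
- cams.camera_model(name): a dict with "K" (3x3 intrinsics, pixels), "k1" (the pictures are not rectified: a ray, as slopes to the right and down, at radius r is drawn at 1 + k1 r^2 times it, then the intrinsics apply), "camera_from_world" (4x4, takes a point from world to camera coordinates). Camera axes: x right, y down, z forward; pixel columns grow to the right and rows downward; lengths in mm; the calibration is good to about 2 mm. A picture is of the moment at which its call begins: read the wrist's pose just before it. camera_model takes no time and is no camera call; for the wrist camera it gives the pose at the moment of the call.
- r.hand_in(): hands the job in, once; it reports no verdict.
The state is a dict: "time": time; "joint_pos": joint angles; "qd": joint speeds; "joint_efforts": joint torques, N m; "tool_pos": TCP position; "tcp_rot": TCP orientation; "ft_force": force on the tool from outside, world axes, zero at the start; "wrist_torque": the same for the moment, N m; "finger_gap": finger opening in mm.
Only numpy, scipy, OpenCV 4.12 (cv2) and the standard library are available. Lean on these libraries where they do the work, as an engineer would, in place of code of your own. Each camera call takes 0.05 s, during which the arm holds its last target.

## Working session

There is one attempt and no reset: what is moved stays moved. The work goes in short steps, Python scripts to look and compute and a tool call to move; the robot and the scene stay as the last step left them, time stands still between calls to the robot, and variables do not carry over. Pictures are saved under pics/ and viewed, and the job is handed in when it is done.

Besides the shell and the picture viewer there is one more tool, called as a command line: name --argument value ..., lists and objects as JSON in quotes. jog_arm: Moves the arm, as the interface text tells. Its arguments: {"type":"object","properties":{"offset":{"type":"array","items":{"type":"array","items":{"type":"number"}}},"delta_rot":{"type":"array","items":{"type":"array","items":{"type":"number"}}},"jaw":{"type":"array","items":{"type":"number"}},"newtons":{"type":"number"}},"required":["offset","delta_rot","jaw"]}

```bash
ls; mkdir -p pics
python3 - <<'E'
from bench import monitor,cams,r
import cv2,numpy as np
print(monitor.sense())
for n in("scene","top"):
    p,d=cams.snapshot(n); cv2.imwrite(f"pics/{n}0.png",p[:,:,::-1]); np.savez(f"{n}0.npz",p=p,d=d)
    m=cams.camera_model(n);print(n,m)
E
```

```text
pics
{'time': 0.0, 'joint_pos': array([ 5.91602067e+01,  7.51675627e+00,  8.53322131e+01, -1.04980032e-03,
        8.72607755e+01, -4.89143074e+00]), 'qd': array([ 0.02414767,  0.03424517, -0.022554  ,  0.01308173,  0.02348657,
        0.04034564]), 'joint_efforts': array([ 3.23060622e-04, -5.69400179e+01, -5.00548804e+01,  2.98228292e-05,
        1.44785739e-02,  6.09049084e-05]), 'tool_pos': array([262.21378998, 539.03620805, 230.19913272]), 'tcp_rot': array([-1.79991687e+02,  1.09434579e-01,  6.40516966e+01]), 'ft_force': array([-0.12948568,  0.5886875 ,  0.13121291]), 'wrist_torque': array([ 0.01747077,  0.01446274, -0.00678693]), 'finger_gap': 85.52408166381932}
scene {'K': array([[377.68799247,   0.        , 318.41692042],
       [  0.        , 377.68799247, 201.09076452],
       [  0.        ,   0.        ,   1.        ]]), 'k1': -0.022085600632212876, 'camera_from_world': array([[ 4.11050292e-01,  9.11513045e-01,  1.34768838e-02,
        -2.57656507e+02],
       [ 7.64796161e-01, -3.36767003e-01, -5.49249322e-01,
        -3.84340551e+02],
       [-4.96109352e-01,  2.36076163e-01, -8.35549852e-01,
         1.19347553e+03],
       [ 0.00000000e+00,  0.00000000e+00,  0.00000000e+00,
         1.00000000e+00]])}
top {'K': array([[439.75450594,   0.        , 314.41796642],
       [  0.        , 439.75450594, 195.19694783],
       [  0.        ,   0.        ,   1.        ]]), 'k1': 0.02820840955001698, 'camera_from_world': array([[-1.12437110e-02, -9.99809922e-01, -1.59279503e-02,
         5.33087073e+01],
       [-9.84423927e-01,  1.38628042e-02, -1.75263674e-01,
         5.99740552e+02],
       [ 1.75451166e-01,  1.37092413e-02, -9.84392678e-01,
         9.41821219e+02],
       [ 0.00000000e+00,  0.00000000e+00,  0.00000000e+00,
         1.00000000e+00]])}
```

View pics/scene0.png

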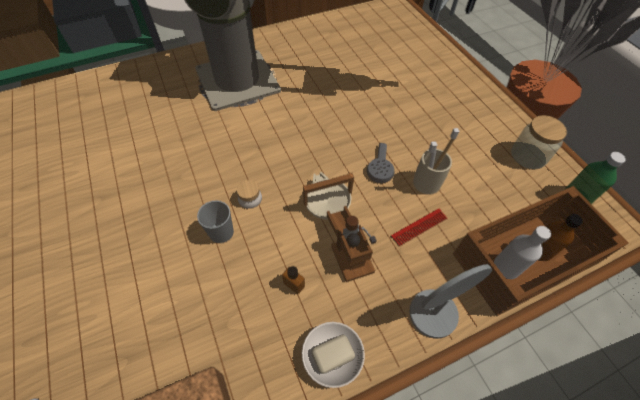

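View pics/top0.png

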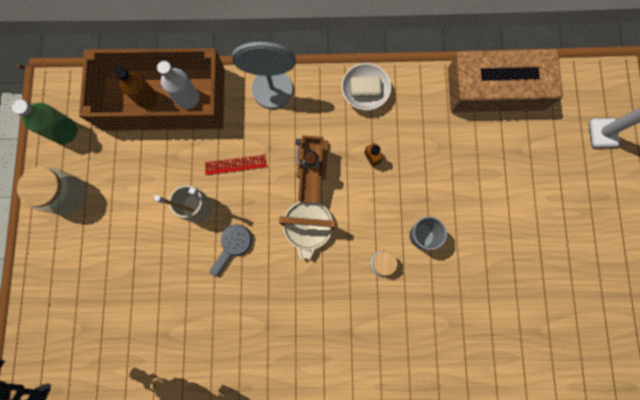

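The top view shows the ball rest at about (312,170) px, the dish at (308,227) with its lip at (306,258), and the bar from (280,221) to (336,225). The cup is at (430,233), which is the world -y side. Next I'll measure these.

```bash
cat > h.py <<'E'
import numpy as np,cv2
def ray(m,u,v):
    K=m["K"];k=np.array([m["k1"],0,0,0,0.])
    p=cv2.undistortPoints(np.array([[[u,v]]],float),K,k)[0,0]
    T=m["camera_from_world"];R=T[:3,:3];t=T[:3,3]
    return -R.T@t, R.T@np.array([p[0],p[1],1.])
def plane(m,u,v,z):
    o,d=ray(m,u,v);return o+d*(z-o[2])/d[2]
def cloud(m,d):
    h,w=d.shape;uu,vv=np.meshgrid(np.arange(w),np.arange(h))
    pts=np.stack([uu,vv],-1).reshape(-1,1,2).astype(float)
    p=cv2.undistortPoints(pts,m["K"],np.array([m["k1"],0,0,0,0.]))[:,0]
    z=d.reshape(-1,1);c=np.hstack([p*z,z])
    T=m["camera_from_world"];R=T[:3,:3];t=T[:3,3]
    return ((c-t)@R).reshape(h,w,3)
def proj(m,P):
    T=m["camera_from_world"]
    return cv2.projectPoints(np.atleast_2d(np.array(P,float)),cv2.Rodrigues(T[:3,:3])[0],T[:3,3],m["K"],np.array([m["k1"],0,0,0,0.]))[0][:,0]
E
python3 - <<'E'
from bench import cams
from h import *
for n,(x0,x1,y0,y1) in dict(top=(260,360,120,270),scene=(280,390,160,290)).items():
    f=np.load(n+"0.npz");p=f["p"];c=p[y0:y1,x0:x1,::-1]
    s=600//(y1-y0);c=cv2.resize(c,None,fx=s,fy=s,interpolation=cv2.INTER_CUBIC);cv2.imwrite(f"pics/{n}0c.png",c)
    m=cams.camera_model(n);C=cloud(m,f["d"])
    np.save(n+"C.npy",C)
    print(n)
    for (u,v) in (((308,222),(290,221),(325,224),(310,157),(312,190),(308,235),(430,220),(185,205)) if n=="top" else ((330,184),(352,222),(328,205))): print(u,v,C[v,u].round(1))
E
```

```text
top
308 222 [535.2  59.7  91.5]
290 221 [537.6  98.3  93.3]
325 224 [530.4  23.2  91.7]
310 157 [669.4  53.1 128.5]
312 190 [614.3  51.3  43.5]
308 235 [514.5  62.4   7.4]
430 220 [ 539.9 -209.4   60.2]
185 205 [ 425.8   32.1 1033.1]
scene
330 184 [544.2  65.   89.4]
352 222 [672.6  52.2 127.6]
328 205 [547.7  61.5   7.6]
```

View pics/top0c.png

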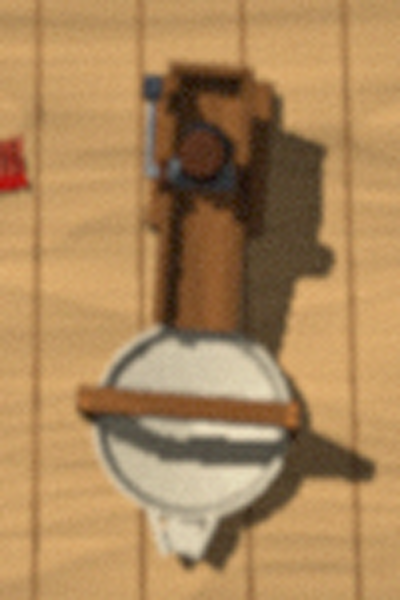

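View pics/scene0c.png

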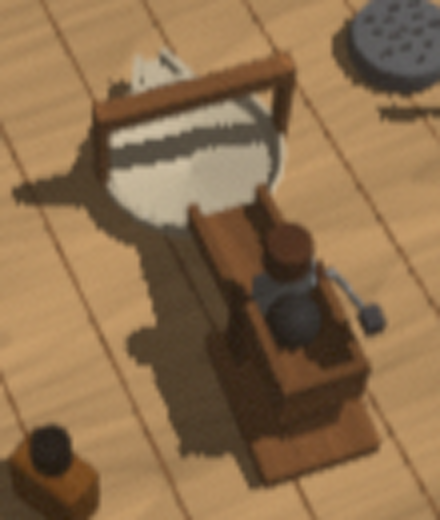

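Run:
```python
from bench import cams
from h import *
M={n:cams.camera_model(n) for n in("top","scene")}
C={n:np.load(n+"C.npy") for n in M}
for n,m in M.items():
    P=C[n];I=np.load(n+"0.npz")["p"]
    x,y,z=P[...,0],P[...,1],P[...,2]
    k=(abs(x-670)<40)&(abs(y-52)<40)&(z>120)&(z<135)
    print(n,"knob",k.sum(),np.median(P[k],0),P[k].mean(0),P[k].min(0),P[k].max(0))
    b=(abs(x-535)<40)&(abs(y-60)<90)&(z>84)&(z<100)
    q=P[b];print("bar",b.sum(),q.mean(0),q.min(0),q.max(0))
    v=cv2.fitLine(q[:,:2].astype(np.float32),cv2.DIST_HUBER,0,.01,.01).ravel();print(v, np.degrees(np.arctan2(-v[0],v[1])))
    # knob by brown px mask casting at z=128
    vv,uu=np.nonzero(k); print("knob px",uu.mean(),vv.mean(),plane(m,uu.mean(),vv.mean(),128))
    vv,uu=np.nonzero(b); 
    q=np.array([plane(m,a,c,93) for a,c in zip(uu,vv)]);print("bar@93",q.mean(0))
    # dish rim mask: cream
    hsv=cv2.cvtColor(I,cv2.COLOR_RGB2HSV)
    d=(hsv[...,1]<70)&(hsv[...,2]>90)&(np.hypot(x-530,y-60)<90)&(z<60)&(z>20)
    q=P[d];print("rim",d.sum(),q.mean(0),q.min(0),q.max(0))
    # trough side walls/back: brown tall
    t=(abs(y-52)<40)&(x>680)&(x<760)&(z>75)&(z<92);q=P[t];print("walls",t.sum(),q.min(0),q.max(0),q.mean(0))
# trough tip corners, top crop px
for u,v,z in((160,325,38),(240,330,36),(190,70,86),(245,75,86)): print(u,v,plane(M["top"],260+u/4,120+v/4,z))
for u,v,z in((135,560,28),(205,560,28)): pass
print("lip",plane(M["top"],260+180/4,120+555/4,28))
print("cup", [C["top"][v,430] for v in (222,232)])
```

```text
top knob 114 [667.20994359  53.20649563 126.77696646] [666.76181569  53.35203875 126.36528282] [655.36310733  40.4443174  120.42020465] [679.08282717  66.00702911 131.88248182]
bar 379 [536.25506049  63.06655483  91.72926852] [525.72650752   3.74922026  84.36196997] [548.95748914 122.35973818  96.85262703]
[9.5286146e-02 9.9544990e-01 5.3616925e+02 6.2874710e+01] -5.467789
knob px 309.9298245614035 158.49122807017545 [666.32345262  53.3130943  128.        ]
bar@93 [536.1079191   63.02587436  93.        ]
rim 392 [514.19240553  62.86577187  24.98789568] [458.45809797   8.51081059  20.02337083] [589.9364663  117.03498749  32.73806898]
walls 239 [680.47944996  24.57590724  75.49854136] [729.95976646  83.09682197  91.95950678] [708.24972937  51.95064452  84.42599015]
scene knob 124 [671.19860063  52.64460532 126.97429949] [671.01716662  52.73945203 126.58711046] [657.06740514  40.94978238 120.04909648] [682.62274664  66.357268   129.97876971]
bar 347 [540.32302191  62.52657862  91.2538488 ] [527.32166562   2.7169531   84.01321384] [551.83837618 122.98535594  96.50025292]
[9.5798299e-02 9.9540079e-01 5.4111578e+02 6.1892666e+01] -5.497268
knob px 351.85483870967744 221.55645161290323 [671.72487695  52.23914192 128.        ]
bar@93 [541.43803446  61.92819     93.        ]
rim 158 [513.69059433  70.46991771  25.71976653] [461.84615322   7.00976115  20.08397479] [582.28708814 119.49532437  30.93889996]
walls 404 [680.05821879  24.41314216  75.08674107] [733.85556769  84.53968233  91.75584708] [706.29701093  51.22698498  83.92469946]
160 325 [589.47275178  79.16841426  38.        ]
240 330 [586.25674719  33.33345072  36.        ]
190 70 [726.01592335  59.28049897  86.        ]
245 75 [722.60900756  28.53404194  86.        ]
lip [459.12154052  69.02636667  28.        ]
cup [array([ 536.77971786, -212.10537452,   48.03727125]), array([ 518.50800227, -222.0270798 ,    2.52474151])]
```

Two views agree. The knob is at about (669, 53) with its top at 128. The bar is at about (538.5, 62.5) with dish yaw -5.5°. The knob-to-bar distance is 131 mm against 130 given, and the ball rest yaw is about -4.3°. The cup is on the -y side. I'll bring the jaws along the ball rest's x.

jog_arm --offset '[[0,0,0],[0,0,0],[0,0,0],[0,0,0],[0,0,0],[0,0,0],[0,0,0],[0,0,0],[15,15,0],[30,31,0],[35,36,0],[35,36,0],[35,36,0],[35,36,0],[35,36,0],[35,36,0],[35,36,0],[35,36,0],[35,36,0],[30,30,0]]' --delta_rot '[[0,0,8.5],[0,0,8.5],[0,0,8.5],[0,0,8.5],[0,0,8.5],[0,0,8.5],[0,0,8.5],[0,0,8.5],[0,0,0],[0,0,0],[0,0,0],[0,0,0],[0,0,0],[0,0,0],[0,0,0],[0,0,0],[0,0,0],[0,0,0],[0,0,0],[0,0,0]]' --jaw '[100,100,100,100,100,100,100,100,100,100,100,100,100,100,100,100,100,100,100,100]' --newtons 40

```text
time: 2.1
tool_pos: [610.3, 101.1, 220.4]
tcp_rot: [179.2, 0.7, -4.7]
ft_force: [-0.7, 1.3, 0.3]
finger_gap: 85.8
```

jog_arm --offset '[[30,20,0],[22,15,0],[10,8,0],[0,0,0]]' --delta_rot '[[0.8,0,0],[0,-0.7,0],[0,0,0],[0,0,0]]' --jaw '[100,100,100,100]'

```text
time: 2.5
tool_pos: [672.0, 43.8, 216.0]
tcp_rot: [180.0, 1.7, -5.1]
ft_force: [0.1, 1.1, -0.3]
finger_gap: 85.5
```

Run:
```python
from bench import monitor,cams,r
from h import *
s=monitor.sense();print(s['time'],s['tool_pos'],s['tcp_rot'],s['joint_pos'])
m=cams.camera_model("wrist");p,d=cams.snapshot("wrist");cv2.imwrite("pics/w1.png",p[:,:,::-1])
P=cloud(m,d);x,y,z=P[...,0],P[...,1],P[...,2]
for lo,hi in((120,135),(84,100)):
    k=(abs(x-669)<30)&(abs(y-53)<30)&(z>lo)&(z<hi)
    if k.sum():
        vv,uu=np.nonzero(k);print(lo,k.sum(),P[k].mean(0),P[k].min(0),P[k].max(0),uu.mean(),vv.mean())
print(proj(m,[[669,53,128],[538.5,62.5,93]]), m["camera_from_world"])
```

```text
2.5 [671.97052079  43.75748518 215.98851508] [179.97142532   1.6583488   -5.13857015] [-0.68924116 20.83049609 71.33207269  0.10014785 89.49300169  4.44658232]
120 828 [669.67794259  55.20222083 127.19106112] [657.05603353  41.58750023 120.09961441] [681.92147924  66.71408356 129.84201067] 323.3357487922705 188.56884057971016
84 643 [686.81556275  56.6279895   86.7176497 ] [668.52656248  26.88895594  84.00189756] [698.98432385  82.99602521  99.49380581] 343.58475894245726 172.02643856920685
[[322.68683807 191.69669598]
 [178.10684306 180.96219873]] [[ 9.95591406e-01 -8.91590654e-02 -2.91275388e-02 -6.58690604e+02]
 [-7.52349453e-02 -9.44539618e-01  3.19663280e-01  5.47916099e+01]
 [-5.60129937e-02 -3.16062606e-01 -9.47083404e-01  4.17151043e+02]
 [ 0.00000000e+00  0.00000000e+00  0.00000000e+00  1.00000000e+00]]
```

View pics/w1.png

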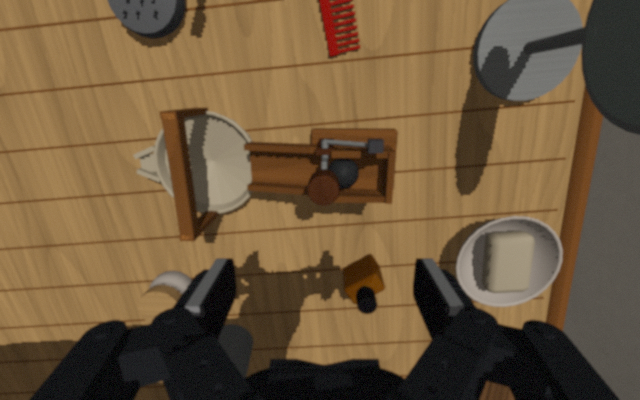

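jog_arm --offset '[[-3,-10,0],[0,0,20],[0,0,25],[0,0,25],[0,0,20],[0,0,0]]' --delta_rot '[[0,1.7,-0.8],[0,0,0],[0,0,0],[0,0,0],[0,0,0],[0,0,0]]' --jaw '[70,70,70,70,70,70]'

```text
time: 3.15
tool_pos: [664.9, 62.0, 123.9]
tcp_rot: [-179.9, -0.0, -3.9]
ft_force: [-1.2, -0.2, -0.9]
finger_gap: 59.8
```

Run:
```python
from bench import monitor,cams,r
from h import *
s=monitor.sense();print(s['time'],s['tool_pos'],s['tcp_rot'],s['finger_gap'])
m=cams.camera_model("wrist");p,d=cams.snapshot("wrist");cv2.imwrite("pics/w2.png",p[:,:,::-1])
P=cloud(m,d);x,y,z=P[...,0],P[...,1],P[...,2]
k=(abs(x-669)<30)&(abs(y-53)<30)&(z>123)&(z<135)
if k.sum(): print(k.sum(),np.median(P[k],0),P[k].min(0),P[k].max(0))
```

```text
3.15 [664.93249427  61.97354562 123.90314196] [-1.79906239e+02 -3.83564022e-02 -3.94735285e+00] 59.76845004725129
1847 [669.87717781  56.10498648 127.59485539] [656.75631738  41.38142986 123.04065854] [698.83924176  70.91672285 134.98733023]
```

View pics/w2.png

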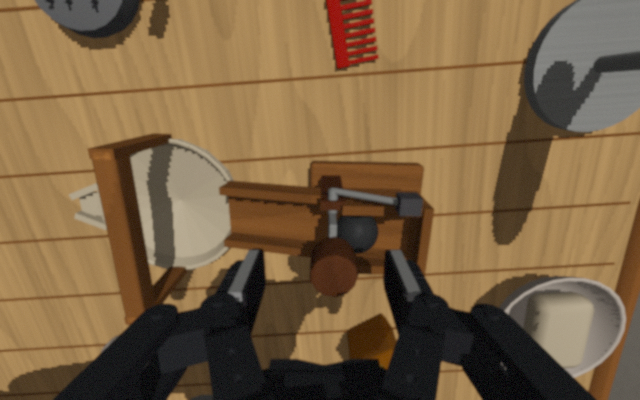

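The knob, at (333,265) px, sits between the fingers. The TCP is 8 mm off in y and 5 mm off in x, so I'll correct that, descend and grip.

jog_arm --offset '[[5,7,0],[0,0,0],[0,0,9],[0,0,9],[0,0,6],[0,0,0]]' --delta_rot '[[0,0,0],[0,0,0],[0,0,0],[0,0,0],[0,0,0],[0,0,0]]' --jaw '[70,70,70,70,70,70]'

```text
time: 3.8
tool_pos: [673.6, 55.1, 106.2]
tcp_rot: [-179.8, -0.6, -3.9]
ft_force: [-0.6, 0.1, 0.6]
finger_gap: 59.7
```

jog_arm --offset '[[-3,1,4],[0,0,3],[0,0,0],[0,0,0]]' --delta_rot '[[0,-0.5,0],[0,0,0],[0,0,0],[0,0,0]]' --jaw '[70,70,70,70]'

```text
time: 4.2
tool_pos: [669.9, 54.2, 98.0]
tcp_rot: [-179.9, -0.0, -3.9]
ft_force: [0.2, 0.2, -0.9]
finger_gap: 60.1
```

Aligned. Closing.

jog_arm --offset '[[0,0,0],[0,0,0],[0,0,0],[0,0,0],[0,0,0],[0,0,0]]' --delta_rot '[[0,0,0],[0,0,0],[0,0,0],[0,0,0],[0,0,0],[0,0,0]]' --jaw '[20,20,20,20,20,20]' --newtons 40

```text
time: 4.8
tool_pos: [669.2, 54.3, 98.7]
tcp_rot: [-179.9, 0.1, -3.9]
ft_force: [0.0, 0.3, -1.1]
finger_gap: 24.7
```

jog_arm --offset '[[0,0,-5],[0,0,-6],[0,0,-6],[0,0,-6],[0,0,-6],[0,0,-6]]' --delta_rot '[[0,0,0],[0,0,0],[0,0,0],[0,0,0],[0,0,0],[0,0,0]]' --jaw '[20,20,20,20,20,20]'

```text
time: 5.4
tool_pos: [669.2, 54.3, 135.8]
tcp_rot: [-179.9, 0.1, -3.9]
ft_force: [-1.0, 0.3, 1.3]
finger_gap: 24.8
```

jog_arm --offset '[[0,0,-5],[0,0,-4],[0,0,-3],[0,0,0]]' --delta_rot '[[0,0,0],[0,0,0],[0,0,0],[0,0,0]]' --jaw '[20,20,20,20]'

```text
time: 5.8
tool_pos: [669.2, 54.3, 143.5]
tcp_rot: [-179.8, 0.1, -3.9]
ft_force: [-0.7, -0.0, 2.9]
finger_gap: 24.4
```

```bash
cat > look.py <<'E'
import sys
from bench import monitor,cams,r
from h import *
n,out=sys.argv[1:3];a=list(map(int,sys.argv[3:7])) or [0,640,0,400]
s=monitor.sense();print(s['time'],s['tool_pos'],s['tcp_rot'],s['finger_gap'],s['ft_force'])
p,d=cams.snapshot(n);np.savez(out+".npz",p=p,d=d)
c=p[a[2]:a[3],a[0]:a[1],::-1];k=min(800//c.shape[1],600//c.shape[0])
cv2.imwrite(f"pics/{out}.png",cv2.resize(c,None,fx=k,fy=k,interpolation=cv2.INTER_CUBIC))
E
python3 look.py scene s3 280 390 160 290
```

```text
5.8 [669.19477598  54.30432416 143.46147067] [-1.79840109e+02  1.41080268e-01 -3.89296887e+00] 24.444043799557242 [-0.71751491 -0.0376503   2.88942499]
```

View pics/s3.png

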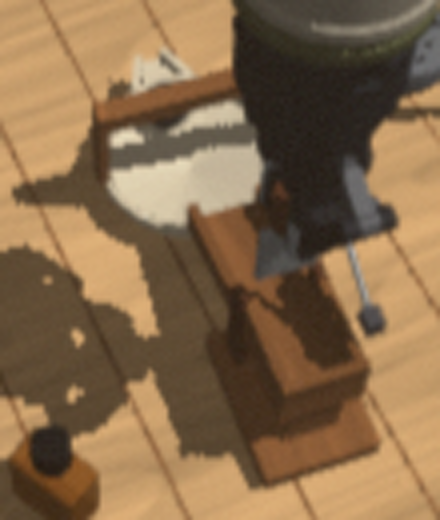

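The blade is up by 44.8 mm. The ball has left its seat, and a dark spot under the bar at about (165,120) in the crop is probably the ball in the dish. I'll nudge up a little and let it settle.

jog_arm --offset '[[0,0,-2],[0,0,-1],[0,0,0],[0,0,0],[0,0,0],[0,0,0],[0,0,0],[0,0,0],[0,0,0],[0,0,0],[0,0,0],[0,0,0],[0,0,0],[0,0,0],[0,0,0],[0,0,0],[0,0,0],[0,0,0]]' --delta_rot '[[0,0,0],[0,0,0],[0,0,0],[0,0,0],[0,0,0],[0,0,0],[0,0,0],[0,0,0],[0,0,0],[0,0,0],[0,0,0],[0,0,0],[0,0,0],[0,0,0],[0,0,0],[0,0,0],[0,0,0],[0,0,0]]' --jaw '[20,20,20,20,20,20,20,20,20,20,20,20,20,20,20,20,20,20]'

```text
time: 7.65
tool_pos: [669.1, 54.3, 143.8]
tcp_rot: [-179.8, 0.2, -3.9]
ft_force: [4.0, 0.2, -5.1]
finger_gap: 24.8
```

```bash
python3 look.py wrist w4; python3 look.py scene s4 280 390 160 290
```

```text
7.65 [669.10422816  54.29462984 143.81988043] [-179.84021255    0.18631835   -3.89668263] 24.79858047586619 [ 3.95006932  0.17181551 -5.11488465]
7.7 [669.11484853  54.30564769 143.81839227] [-179.83761489    0.18527823   -3.89968763] 24.81002881400697 [ 2.30336285  0.88505106 -5.25746765]
```

View pics/w4.png

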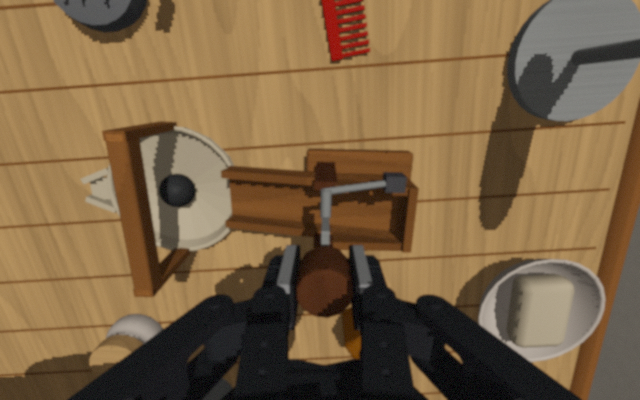

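View pics/s4.png

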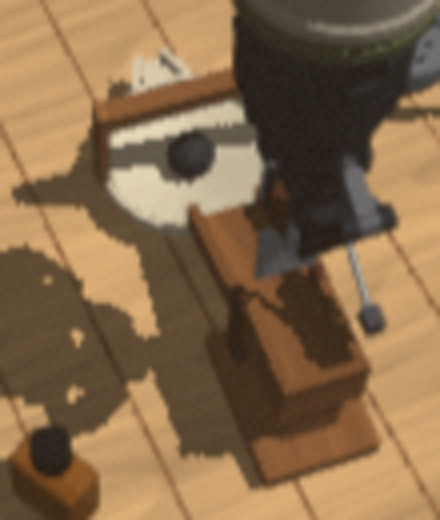

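The ball rests in the dish's middle (wrist view 177,190) and the gate is against its upper stop. Pushing it home.

jog_arm --offset '[[0,0,5],[0,0,6],[0,0,6],[0,0,6],[0,0,6],[0,0,6],[0,0,4],[0,0,3],[0,0,2]]' --delta_rot '[[0,0,0],[0,0,0],[0,0,0],[0,0,0],[0,0,0],[0,0,0],[0,0,0],[0,0,0],[0,0,0]]' --jaw '[20,20,20,20,20,20,20,20,20]'

```text
time: 8.65
tool_pos: [669.4, 54.3, 98.5]
tcp_rot: [-179.8, 0.1, -3.9]
ft_force: [-8.8, -0.5, 17.8]
finger_gap: 24.3
```

jog_arm --offset '[[0,0,1],[0,0,0],[0,0,0],[0,0,0],[0,0,0],[0,0,-10],[0,0,-20],[0,0,-25],[-20,0,-10],[-35,0,0],[-35,0,0],[-25,0,0],[-10,0,0],[0,0,0]]' --delta_rot '[[0,0,0],[0,0,0],[0,0,0],[0,0,0],[0,0,0],[0,0,0],[0,0,0],[0,0,0],[0,0,0],[0,0,0],[0,0,0],[0,0,0],[0,0,0],[0,0,0]]' --jaw '[20,40,70,70,70,70,70,70,70,70,70,70,70,70]'

```text
time: 10.05
tool_pos: [542.4, 62.8, 173.1]
tcp_rot: [-179.8, -0.3, -3.9]
ft_force: [0.2, 0.3, 0.6]
finger_gap: 59.9
```

```bash
python3 look.py wrist w5; python3 look.py scene s5 280 390 160 290
python3 - <<'E'
from bench import monitor,cams
from h import *
m=cams.camera_model("wrist");d=np.load("w5.npz")["d"]
for n,a in(("wrist","w5"),("scene","s5")):
    P=cloud(cams.camera_model(n),np.load(a+".npz")["d"]);x,y,z=P[...,0],P[...,1],P[...,2]
    k=(abs(x-670)<30)&(abs(y-53)<30)&(z>120)&(z<190)
    if k.sum(): print(n,"knob",k.sum(),np.median(P[k],0))
    k=(abs(x-538)<30)&(abs(y-62)<75)&(z>90)&(z<97)
    if k.sum():
        print("bar",k.sum(),P[k].mean(0),P[k].min(0),P[k].max(0))
        v=cv2.fitLine(P[k][:,:2].astype(np.float32),cv2.DIST_HUBER,0,.01,.01).ravel();print(np.degrees(np.arctan(-v[0]/v[1])))
E
```

```text
10.05 [542.39382951  62.79363067 173.05993644] [-179.81045739   -0.26191114   -3.91615475] 59.87636946744482 [0.18186291 0.26105981 0.59886499]
10.1 [543.17089143  62.7242937  173.25463146] [-179.80697301   -0.30122484   -3.92092994] 59.573056882878 [ 1.0133767  -0.10644407 -0.18167568]
wrist knob 1282 [667.99244804  55.55387405 127.42090432]
bar 2717 [540.10384923  67.80048691  92.61514237] [527.61893449   3.13057086  90.08603453] [552.21777323 123.11320068  95.19454025]
-5.4788203
scene knob 124 [671.40104052  52.61716891 126.92451979]
bar 271 [539.20404941  62.67607602  92.41126775] [526.7901444    3.31354926  90.01709357] [551.25285849 123.47109212  95.65451431]
-5.047398
```

View pics/w5.png

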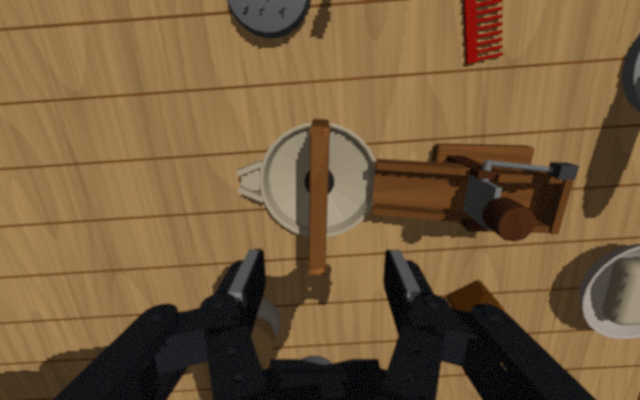

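View pics/s5.png

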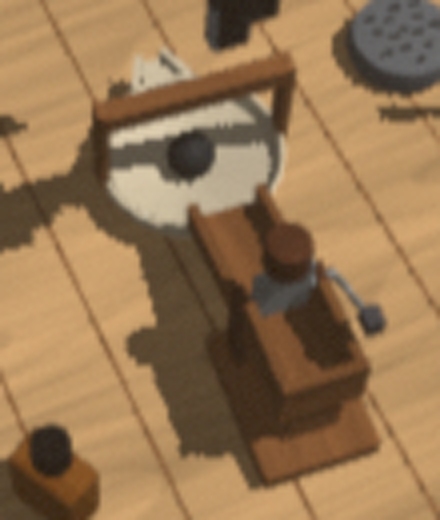

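The gate is home (knob top at 127), the dish hasn't moved, and the ball sits under the bar at (320,182) px. I'll align with the bar at (539, 63), yaw -5.3°, and descend.

jog_arm --offset '[[-3,0,10],[0,0,25],[0,0,25],[0,0,20],[0,0,7],[0,0,0],[0,0,0]]' --delta_rot '[[0,0,1.4],[0,0,0],[0,0,0],[0,0,0],[0,0,0],[0,0,0],[0,0,0]]' --jaw '[70,70,70,70,70,70,70]'

```text
time: 10.85
tool_pos: [544.6, 62.4, 81.3]
tcp_rot: [-179.8, -0.3, -5.8]
ft_force: [0.7, 0.8, -0.3]
finger_gap: 59.6
```

jog_arm --offset '[[-5,0,6],[0,0,6],[0,0,2],[0,0,0]]' --delta_rot '[[-0.2,-0.3,-0.4],[0,0,0],[0,0,0],[0,0,0]]' --jaw '[70,70,70,70]'

```text
time: 11.25
tool_pos: [541.4, 63.1, 69.1]
tcp_rot: [-180.0, -0.3, -5.4]
ft_force: [-0.9, 0.3, 0.3]
finger_gap: 60.2
```

jog_arm --offset '[[-2.5,0,2.5],[0,0,0],[0,0,0],[0,0,0]]' --delta_rot '[[0,-0.3,0],[0,0,0],[0,0,0],[0,0,0]]' --jaw '[70,70,70,70]'

```text
time: 11.65
tool_pos: [539.3, 63.4, 67.2]
tcp_rot: [-180.0, -0.0, -5.4]
ft_force: [-0.3, 0.2, 0.2]
finger_gap: 59.9
```

```bash
python3 look.py wrist w6
```

```text
11.65 [539.33066444  63.38021324  67.18681744] [-1.79976665e+02 -4.14145922e-02 -5.41817011e+00] 59.89827532285608 [-0.29715885  0.18688773  0.1575728 ]
```

View pics/w6.png

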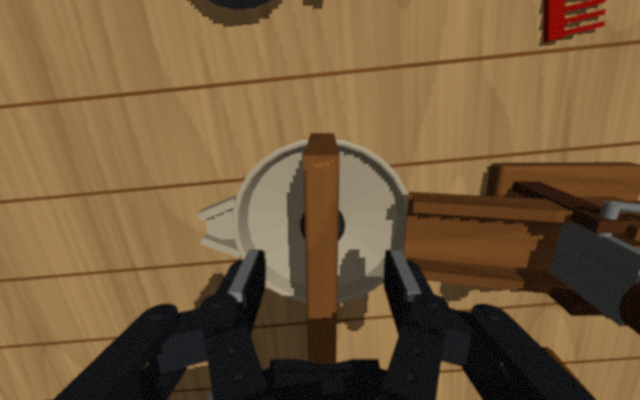

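The bar (x≈322 px) is centred between the pads (262 and 388), with the ball below it. Closing.

jog_arm --offset '[[0,0,0],[0,0,0],[0,0,0],[0,0,0],[0,0,0],[0,0,0],[0,0,0],[0,0,0]]' --delta_rot '[[0,0,0],[0,0,0],[0,0,0],[0,0,0],[0,0,0],[0,0,0],[0,0,0],[0,0,0]]' --jaw '[50,35,25,20,15,10,5,5]' --newtons 60

```text
time: 12.5
tool_pos: [539.3, 63.4, 67.4]
tcp_rot: [-180.0, -0.0, -5.4]
ft_force: [-0.2, -0.6, 0.2]
finger_gap: 12.7
```

jog_arm --offset '[[-1,0,0],[-2,0,0],[-3,0,0],[-4,0,0],[-4,0,0],[-4,0,0],[-4,0,0],[-4,0,0],[-4,0,0],[-4,0,0],[-4,0,0],[-4,0,0],[-4,0,0],[-3,0,0],[-2,0,0],[-1,0,0],[0,0,0]]' --delta_rot '[[0,0,0],[0,0,0],[0,0,0],[0,0,0],[0,0,0],[0,0,0],[0,0,0],[0,0,0],[0,0,0],[0,0,0],[0,0,0],[0,0,0],[0,0,0],[0,0,0],[0,0,0],[0,0,0],[0,0,0]]' --jaw '[5,5,5,5,5,5,5,5,5,5,5,5,5,5,5,5,5]'

```text
time: 14.2
tool_pos: [483.3, 68.7, 67.3]
tcp_rot: [-180.0, -0.1, -5.4]
ft_force: [0.5, -1.1, -1.9]
finger_gap: 12.7
```

```bash
python3 look.py scene s7 260 390 140 280;python3 look.py wrist w7
```

```text
14.2 [483.27329797  68.6824039   67.31905656] [-1.79972976e+02 -1.48091775e-01 -5.41392725e+00] 12.738306171611086 [ 0.52005154 -1.12076414 -1.86716981]
14.25 [483.27822828  68.67815951  67.28724622] [-1.79974621e+02 -1.39766153e-01 -5.41497988e+00] 12.954577805000882 [ 0.13416379 -1.2592173  -0.36107984]
```

View pics/s7.png

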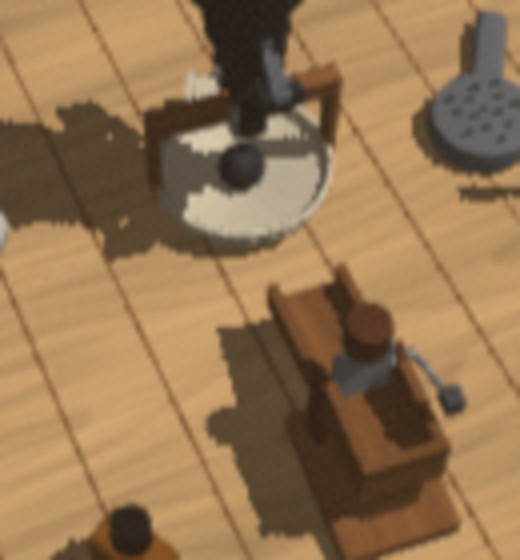

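View pics/w7.png

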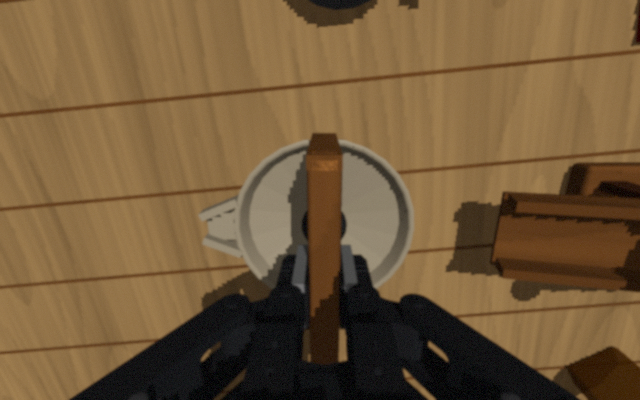

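The dish has been drawn 56 mm clear with the ball in its middle. Lifting.

jog_arm --offset '[[0,0,-1],[0,0,-2],[0,0,-4],[0,0,-6],[0,0,-7],[0,0,-8],[0,0,-8],[0,0,-8],[0,0,-8],[0,0,-8],[0,0,-8],[0,0,-8],[0,0,-7],[0,0,-6],[0,0,-5],[0,0,-4],[0,0,-2],[0,0,-1],[0,0,0],[0,0,0]]' --delta_rot '[[0,0,0],[0,0,0],[0,0,0],[0,0,0],[0,0,0],[0,0,0],[0,0,0],[0,0,0],[0,0,0],[0,0,0],[0,0,0],[0,0,0],[0,0,0],[0,0,0],[0,0,0],[0,0,0],[0,0,0],[0,0,0],[0,0,0],[0,0,0]]' --jaw '[5,5,5,5,5,5,5,5,5,5,5,5,5,5,5,5,5,5,5,5]'

```text
time: 16.3
tool_pos: [482.2, 68.6, 176.7]
tcp_rot: [-180.0, 0.0, -5.4]
ft_force: [-0.1, -0.3, -3.1]
finger_gap: 12.4
```

```bash
python3 look.py scene s8 240 390 120 270;python3 look.py wrist w8
```

```text
16.3 [482.18672325  68.61349163 176.67082704] [-1.79987124e+02  2.04685572e-02 -5.42272770e+00] 12.380707395137362 [-0.0607571  -0.27816417 -3.10387498]
16.35 [482.16088519  68.60445293 176.62493666] [-1.79988746e+02  2.22207095e-02 -5.42040699e+00] 12.720921217359383 [ 8.41142306e-04  6.25573714e-02 -2.45740929e+00]
```

View pics/s8.png

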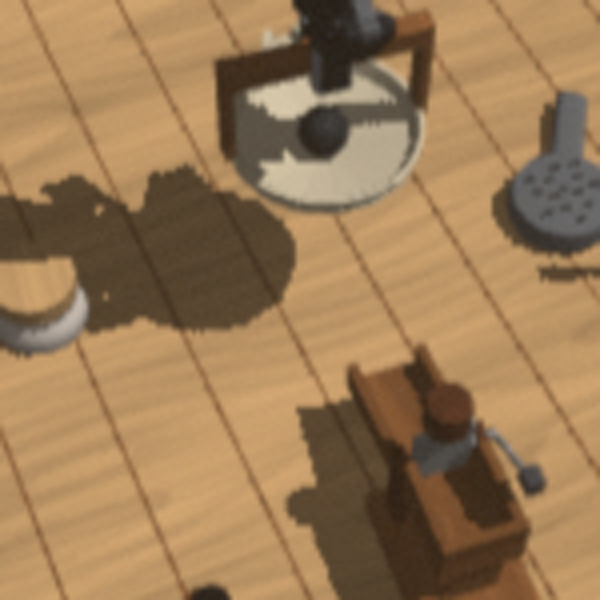

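View pics/w8.png

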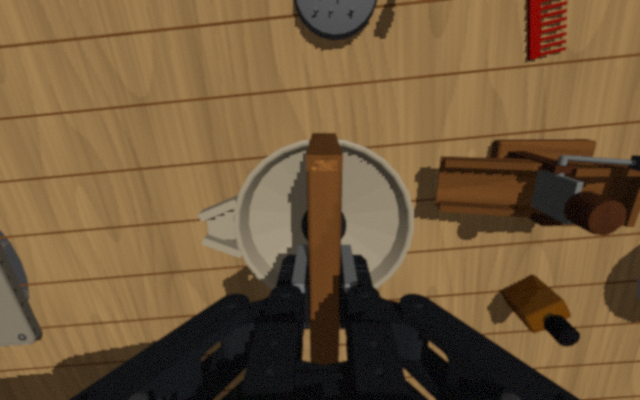

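The dish is lifted about 109 mm, level, with the ball in the middle, and the wrist force matches its weight. Turning +91° about world z.

jog_arm --offset '[[0,0,0],[0,0,0],[0,0,0],[0,0,0],[0,0,0],[0,0,0],[0,0,0],[0,0,0],[0,0,0],[0,0,0],[0,0,0],[0,0,0],[0,0,0],[0,0,0],[0,0,0],[0,0,0],[0,0,0],[0,0,0],[0,0,0],[0,0,0]]' --delta_rot '[[0,0,-1],[0,0,-2],[0,0,-3],[0,0,-4],[0,0,-5],[0,0,-5],[0,0,-5],[0,0,-5],[0,0,-5],[0,0,-5],[0,0,-5],[0,0,-5],[0,0,-5],[0,0,-5],[0,0,-5],[0,0,-5],[0,0,-4],[0,0,-3],[0,0,-2],[0,0,-1]]' --jaw '[5,5,5,5,5,5,5,5,5,5,5,5,5,5,5,5,5,5,5,5]'

```text
time: 18.4
tool_pos: [480.2, 68.6, 173.2]
tcp_rot: [-179.6, 0.1, 79.0]
ft_force: [-0.5, 1.2, -3.0]
finger_gap: 12.9
```

jog_arm --offset '[[0,0,-1],[0,0,-1],[0,0,-1],[0,0,0],[0,0,0],[0,0,0],[0,0,0]]' --delta_rot '[[-0.2,0,-1],[-0.1,0,-2],[0,0,-2],[0,0,-1],[0,0,0],[0,0,0],[0,0,0]]' --jaw '[5,5,5,5,5,5,5]'

```text
time: 19.1
tool_pos: [479.9, 68.6, 176.1]
tcp_rot: [-180.0, 0.1, 85.2]
ft_force: [-0.5, 0.2, -3.8]
finger_gap: 12.9
```

```bash
python3 look.py scene s9 240 390 120 270;python3 look.py wrist w9; python3 look.py top t9 220 400 120 300
```

```text
19.1 [479.93939229  68.55990756 176.05733842] [-1.79955586e+02  6.05758608e-02  8.52041972e+01] 12.87989349449154 [-0.49789697  0.16485645 -3.75734188]
19.15 [479.9356475   68.56911195 176.02402561] [-1.79952402e+02  5.98794842e-02  8.52085052e+01] 12.817313025020646 [ 0.67737589 -0.19535868 -3.12376029]
19.2 [479.94182011  68.55055881 176.05810377] [-1.79954217e+02  6.11814283e-02  8.52117324e+01] 12.74584574302778 [-0.67507841  0.19763603 -3.20486183]
```

View pics/s9.png

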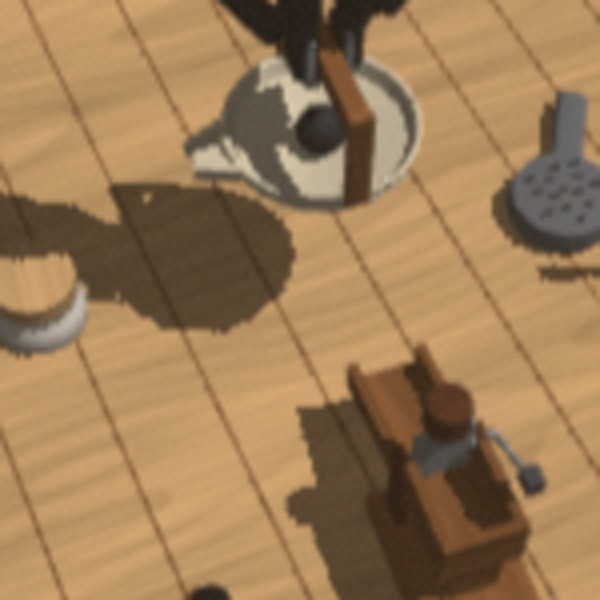

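View pics/w9.png

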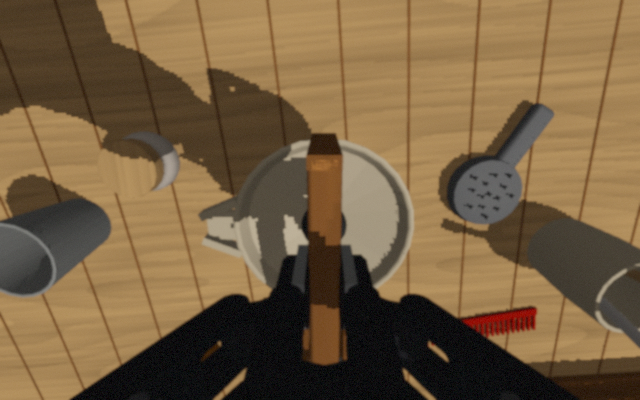

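View pics/t9.png

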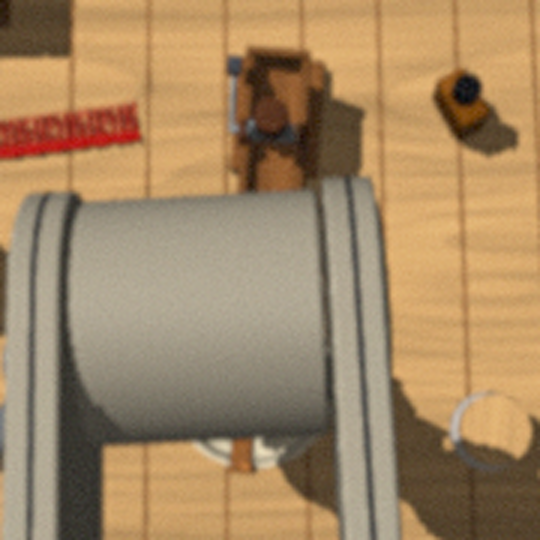

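The lip points to the cup side (wrist view 205,228, cup at 40,250). The dish is level, the ball is in the middle and the arm is still, so I'm handing in.

```bash
python3 -c "
from bench import r,monitor
print(monitor.sense()['qd'].round(2)); print(r.hand_in())"
```

```text
[ 0.05  0.02 -0.06 -0.04 -0.02  0.22]
the job is handed in; nothing more can be done
None
```

I pulled the knob up 45 mm to its stop, and the ball rolled into the middle of the dish. I then pushed the gate home until it met its lower stop; afterwards the knob's top measured 127 mm, against 128 mm by the given sizes. Next I drew the dish 56 mm clear of the trough, lifted it about 108 mm and turned it about 90.6°, so its lip points to the cup side. I handed in at about 19 s with the dish still held.

My last checks found:
- **Level and turn:** tool tilt was under 0.1° and yaw 85.2°, against about 85.7° for exactly sideways of the trough.
- **Hold:** the arm was still, and the wrist read about 3 N of load, close to the expected weight of dish and ball.
- **Ball:** it sat in the middle of the dish in the scene and wrist views. In the final top view the arm hid most of the dish, so that view could not confirm it.
- **Other things:** I did not measure them again. The cup, comb, jar, bottle and brush looked untouched in the final pictures, and the arm never went near them.

The two fixed cameras disagreed by 4–5 mm in x on the knob and bar. I used the mean, and the wrist camera agreed with it to within about 2 mm.

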